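# Test the umbrella clip's push button and put the clip where it belongs

## Robot

A 6-joint arm with a two-finger parallel gripper is mounted at the origin on the work surface. World frame = base frame: x ahead of the robot, y to its left, z up, the work surface at z = 0. Lengths are in m, angles in rad, forces in N, time in s.
With the tool pointing down it reaches from about 0.35 to 0.925 m from the base axis. Payload 6.4 kg.
Tool frame: the origin (TCP) lies midway between the tips of the shut fingers; the grasp point (between the pads) lies env.tcp_to_grasp behind it (env.tcp_to_grasp is the distance from the TCP to the grasp point, in m); z points along the fingers, y is the direction in which the jaws open and shut (so a half turn about z gives the same grasp; the last joint's range is limited). The gripper opens to 94 mm and grips with 3 to 60 N. Pads are 16 mm wide; open, the fingers measure 119 mm over their backs; the gripper's body (75 mm by 177 mm) begins 78 mm behind the grasp point.
Start: joints at [1.157, 0.245, 1.558, -0, 1.339, -0.174], TCP at [0.154, 0.631, 0.205] pointing down, gripper open.
Joint ranges: [-3.13, 3.13], [-1.02, 2.26], [0.13, 2.54], [-0.95, 4.09], [0.21, 2.88], [-2.74, 2.74]. Speed limits (rad/s): [2.57, 2.57, 3.14, 3.14, 3.14, 3.14].

## Interface

Orientations are given as a rotation vector (axis times angle).
In Python, from station import state, snapshot, env, models gives the robot as it stands.
- The arm moves only by the shell command python3 -m jog 'ROWS' [FORCE]. ROWS is JSON, a list of rows, each an object with "fingers": the gripper's target within -1 to 1 (shut at 1, half-way at 0, fully open at -1); "slide": the shift along the tool's x, y, z in cm, a list of three; "delta_rot": the turn, a rotation vector about the tool's x, y, z in degrees, a list of three. In form: [{"fingers": fingers, "slide": [dx, dy, dz], "delta_rot": [ax, ay, az]}, ...]. A call has 1 to 20 rows; each row shifts and turns the commanded pose from where the row before left it, along the tool's axes as they then stand; what a row does not reach is not made up. A row lasts 1/12 s, in which the tool goes at most 41.7 mm and 7.16 degrees, less where a joint would pass 70% of its speed; a pose out of reach is approached as far as the arm can. A call is refused whole if a number of a shift passes 4.17 or a number of a turn 7.16, either way. A call with a gripper value outside its range is refused whole. The fingers move at their own pace and stop on an object; FORCE is the grip in N (left out, the last holds). Time passes only in rows, so rows that do not move let the fingers close. It gives the time, the measured TCP pose, the force and the opening at its end, in the units of the state.
- state(): the state, without advancing time (a new reading comes with each control period).
- snapshot(name): name is "scene" or "top" or "wrist"; returns a dict with "image" (400x640x3 uint8, red, green, blue), "fx", "fy", "cx", "cy" (pixels), "view" (4x4, takes a point from world to camera coordinates); the wrist camera has in their place "mount" (4x4, takes a point from camera to tool coordinates, whose origin is the TCP and whose axes are the flange's). Camera axes: x right, y up, looking along -z (the intrinsics and any distortion apply to the point x, -y, -z); pixel columns grow to the right and rows downward; lengths in m; the calibration is good to about 2 mm. A picture is of the moment at which its call begins: read the wrist's pose just before it. There is no depth.
- env.close_job(): hands the job in, once; it reports no verdict.
Trained networks look in a picture, given as the dict that the camera call returned (one of the last four; its "shot" number tells which), for a name from the list of things; names that differ only in an ending like _2 or _b are one class to them, and where a whole thing is asked for, a point or a joint stands for the part that bears it (a point fixed in the world has none). Each returns a list of dicts, best first, with "p" (0 to 1); they miss things now and then, are a little off and sometimes report something else, mostly with a low value. They report only what shows in the picture. A call takes as long as a camera call. They do not tell look-alikes from the thing itself.
- models.recognise(name, picture): "box" ([left, top, right, bottom] in pixels, round what is visible of it).
The state is a dict: "time": time; "joint_pos": joint angles; "qvel": joint speeds; "tau": joint torques, N m; "position": TCP position; "ee_rot": TCP orientation; "force": force on the tool from outside, world axes, zero at the start; "torque": the same for the moment, N m; "opening": opening from 0.0 (shut) to 1.0 (fully open).
Only numpy, scipy, OpenCV 4.12 (cv2) and the standard library are available. Lean on these libraries where they do the work, as an engineer would, in place of code of your own. Each camera call takes 0.05 s, during which the arm holds its last target.

## Task

Test the loose steel umbrella clip on the console: press its round push button straight down with a slowly growing push until it clicks and stays down, or until you have pushed with 12 N without a click; never push the button with more than 18 N. If it clicked, the clip is fit for use: set it down upright in the middle of the black dish; if 12 N did not make it click it is too stiff: do not force it, set it down upright in the middle of the organiser's big open bay. Do not drop the clip, and leave everything else on the console where it is.

Things in the scene. Friction and masses are not known exactly. Their poses are not given: they have to be found in the camera images.
- clip: Steel umbrella clip, loose, 0.2 to 0.35 kg, lying flat. Housing block: x -50 to +20 mm, 34 mm wide (y), 30 mm high; two curved round-bar jaws, 16 mm up, reach from its +x end to x = +50, y within 21 mm (the +y jaw swings out to about y = 40 when the button is down). Origin: on the underside, mid-length; z up. Grip it across the housing (along y) at the origin, 15 to 22 mm up, clear of the button.
- clip_button: Steel push button, 22 mm across, upright at the clip's x = -33, y = 0. Origin: top centre, 47 mm over the clip's underside when up, 17 mm proud of the housing. Moves down on a spring. Good clip: push peaks near 7 N 2.5 mm down, is gone by 5 mm, snaps to 9.6 mm and stays (springy, 4 N/mm, to 14). Stiff clip: push only rises, 12 N by 3 mm, 18 N by 6 mm, and springs back. Both look alike.
- dish: The black hard-silicone dish, fixed: round, 172 mm across the rim, 18 mm high, inside flat floor about 150 mm across, 4 mm above the console. Origin: centre of the underside.
- organiser: White plastic organiser, fixed: square big bay 150 x 150 mm outside, walls 4 mm thick and 30 mm high, centred on the origin (underside); two small bays beside it on its +x side (to x = 127 mm); their swing-out lid (54 x 150 mm, 36 mm up) is swivelled sideways, out to about x = 225 mm.
- organiser_bay (a point): Centre of the big bay's floor (142 x 142 mm inside), 4 mm above the console; the bay's walls run along the point's x and y.
- bell: Bystander, to be left alone: the ceramic evil-eye bell: a standing white bell 60 mm across and 63 mm high with round blue eyes; origin in the middle of its underside.
- bead_loop: Bystander, to be left alone: the sandalwood-look resin bead loop lying flat: a stiff ring 95 mm across, 15 mm high; origin in the middle of its underside.
- gel_bottle: Bystander, to be left alone: a clear bottle 44 mm across and 100 mm high; origin in the middle of its underside.
- glasses_case: Bystander, to be left alone: a grey glasses case 65 x 155 x 42 mm; origin in the middle of its underside.
- torch: Bystander, to be left alone: an aluminium pocket torch lying down, 112 mm long along its x from -4 to 108, 32 mm thick (origin on the table under its axis).
- coasters: Bystander, to be left alone: a square stack of cork coasters 95 x 95 x 20 mm; origin in the middle of its underside.
- key: Bystander, to be left alone: a flat brass key 57 mm long (x from -13 to 44), 4 mm thick (origin under its round bow).
There are look-alikes about, which are no part of the job. Several things have the shape of the dish; the one meant has the colours described above.

How it is judged:
By the outcome, as a careful person would: the job done as asked, in the order asked, and still so for the second after the job is handed in, with the robot touching nothing.
It also fails if it takes over 61 s, if anything falls off the work surface, if the arm or the gripper's body presses on something with over 40 N, if the wrist force passes 120 N, or if a joint passes its speed limit or range.

## Working session

There is one attempt and no reset: what is moved stays moved. The work goes in short steps, Python scripts to look and compute and a shell command to move; the robot and the scene stay as the last step left them, time stands still between calls to the robot, and variables do not carry over. Pictures are saved under pics/ and viewed, and the job is handed in when it is done.

```bash
mkdir -p pics; ls; python3 - <<'E'
from station import state, snapshot, env, models
import cv2,pickle
s=state();print(s['time'],s['position'],s['ee_rot'],s['force'],s['opening'],env.tcp_to_grasp)
for n in ['scene','top']:
    p=snapshot(n);cv2.imwrite(f'pics/{n}0.png',p['image'][:,:,::-1]);pickle.dump(p,open(f'{n}.pkl','wb'))
    print(n,[k for k in p],p['fx'],p['cx'],p['cy'])
    print(p['view'])
    for t in ['clip','clip_button','dish','organiser','bell','bead_loop','gel_bottle','glasses_case','torch','coasters','key']:
        print(t,[( [round(float(v)) for v in r['box']],round(r['p'],2)) for r in models.recognise(t,p)[:4]])
E
```

```text
pics
0.0 [0.15412113 0.63086466 0.20437854] [-3.75659350e-01 -3.11850733e+00  2.80705417e-03] [ 1.22255292  0.00953198 -0.27947225] 0.9958696926624917 0.0188
scene ['image', 'fx', 'fy', 'cx', 'cy', 'view', 'shot'] 429.6967768758485 330.8615917535939 195.85413581122097
[[ 0.64199171  0.76661211 -0.01234944 -0.39963112]
 [-0.53444573  0.45899906  0.70970953  0.17048334]
 [ 0.54974031 -0.44902753  0.70438616 -1.40829477]
 [ 0.          0.          0.          1.        ]]
clip [([279, 239, 316, 258], 0.91), ([250, 195, 284, 219], 0.56)]
clip_button [([281, 239, 290, 248], 0.54), ([328, 271, 348, 310], 0.17)]
dish [([451, 163, 513, 206], 0.7), ([359, 169, 418, 211], 0.66)]
organiser [([157, 254, 265, 355], 0.72)]
bell []
bead_loop [([250, 199, 288, 222], 0.62)]
gel_bottle [([328, 272, 348, 308], 0.8)]
glasses_case [([370, 117, 415, 147], 0.68)]
torch [([317, 139, 342, 167], 0.65)]
coasters [([151, 208, 196, 252], 0.92)]
key [([383, 259, 402, 268], 0.69)]
top ['image', 'fx', 'fy', 'cx', 'cy', 'view', 'shot'] 379.8690255230127 323.36689248183944 200.139474988852
[[ 0.00488181 -0.99971172  0.02350837  0.06947373]
 [ 0.99645531  0.00683754  0.08384552 -0.52404171]
 [-0.08398209  0.02301572  0.99620143 -1.27060011]
 [ 0.          0.          0.          1.        ]]
clip [([352, 182, 372, 203], 0.54)]
clip_button [([191, 224, 215, 270], 0.66)]
dish [([240, 173, 291, 221], 0.81), ([175, 122, 230, 170], 0.61), ([403, 257, 437, 286], 0.27)]
organiser [([400, 143, 455, 231], 0.55)]
bell [([403, 145, 455, 230], 0.75), ([324, 134, 343, 153], 0.58)]
bead_loop [([338, 233, 362, 257], 0.56), ([264, 248, 278, 281], 0.49), ([401, 143, 456, 232], 0.24)]
gel_bottle [([354, 138, 369, 152], 0.47)]
glasses_case [([193, 223, 215, 268], 0.76), ([348, 180, 372, 204], 0.31)]
torch [([261, 249, 276, 282], 0.69)]
coasters [([405, 257, 436, 287], 0.95), ([326, 134, 343, 152], 0.66), ([239, 172, 288, 225], 0.23)]
key []
```

```bash
python3 - <<'E'
import cv2
a=cv2.imread('pics/top0.png')[100:310,160:480];cv2.imwrite('pics/top0c.png',cv2.resize(a,None,fx=2.5,fy=2.5,interpolation=cv2.INTER_CUBIC))
a=cv2.imread('pics/scene0.png')[100:370,130:530];cv2.imwrite('pics/scene0c.png',cv2.resize(a,None,fx=2,fy=2,interpolation=cv2.INTER_CUBIC))
E
```

```text
(no output)
```

View pics/top0c.png

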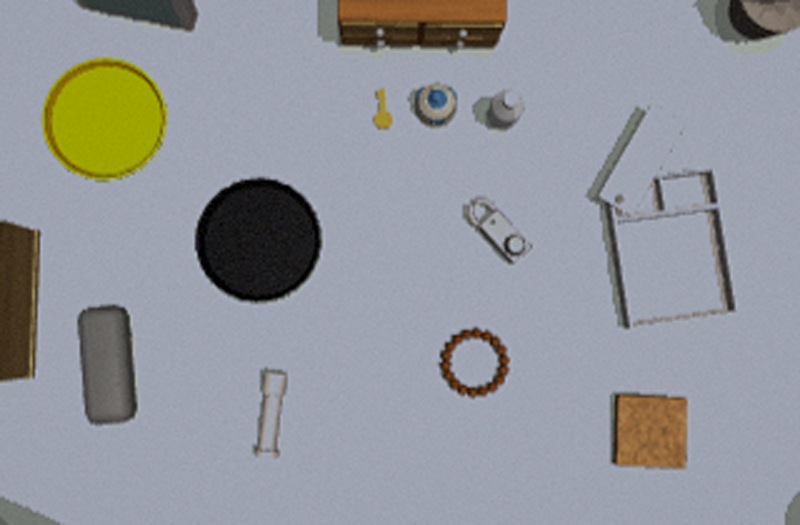

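View pics/scene0c.png

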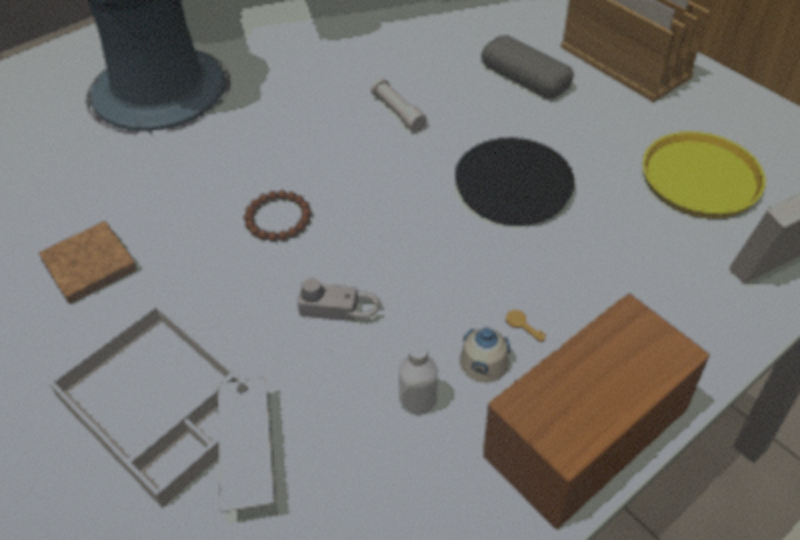

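```bash
cat > h.py <<'E'
import numpy as np,pickle
def ray(p,u,v):
    V=np.array(p['view']) if 'view' in p else p['V']
    d=np.array([(u-p['cx'])/p['fx'],-(v-p['cy'])/p['fy'],-1.])
    R=V[:3,:3];c=-R.T@V[:3,3];return c,R.T@d
def at(p,u,v,z):
    c,d=ray(p,u,v);return (c+d*(z-c[2])/d[2]).round(4)
E
python3 - <<'E'
from h import *
t=pickle.load(open('top.pkl','rb'));s=pickle.load(open('scene.pkl','rb'))
T=lambda n,u,v,z:print('top',n,at(t,160+u/2.5,100+v/2.5,z))
S=lambda n,u,v,z:print('scn',n,at(s,130+u/2,100+v/2,z))
T('button',516,243,.047);S('button',312,288,.047)
T('jawtip',470,203,.016);S('jawtip',382,309,.016)
T('dish',258.5,239.5,.018);S('dish',515,180,.018)
T('bay bl',626,323,.03);T('bay br',732,308,.03);T('bay tl',607,208,.03);T('tr',718,208,.03)
S('bay top',156,312,.03);S('bay l',56,386,.03);S('bay bot',160,497,.03);S('bay r',238,380,.03)
T('bell',437,100,.06);T('bottle',508,98,.1);S('bottle',418,358,.1);T('bead',474,362,.01)
T('jawR',484,203,.016)
E
python3 - <<'E'
import cv2
a=cv2.imread('pics/top0.png')[165:220,330:400];cv2.imwrite('pics/topclip.png',cv2.resize(a,None,fx=10,fy=10,interpolation=cv2.INTER_CUBIC))
a=cv2.imread('pics/scene0.png')[230:270,265:335];cv2.imwrite('pics/scclip.png',cv2.resize(a,None,fx=10,fy=10,interpolation=cv2.INTER_CUBIC))
E
```

```text
top button [ 0.5323 -0.0707  0.047 ]
scn button [ 0.5391 -0.0719  0.047 ]
top jawtip [ 0.5899 -0.0119  0.016 ]
scn jawtip [ 0.6002 -0.0129  0.016 ]
top dish [0.5373 0.2765 0.018 ]
scn dish [0.5466 0.2733 0.018 ]
top bay bl [ 0.4265 -0.2214  0.03  ]
top bay br [ 0.4475 -0.3662  0.03  ]
top bay tl [ 0.5827 -0.1977  0.03  ]
top tr [ 0.5839 -0.3501  0.03  ]
scn bay top [ 0.4339 -0.2312  0.03  ]
scn bay l [ 0.4537 -0.3684  0.03  ]
scn bay bot [ 0.6477 -0.3425  0.03  ]
scn bay r [ 0.5808 -0.2069  0.03  ]
top bell [0.7225 0.0362 0.06  ]
top bottle [ 0.7163 -0.0539  0.1   ]
scn bottle [ 0.7268 -0.0633  0.1   ]
top bead [ 0.3727 -0.0177  0.01  ]
top jawR [ 0.5901 -0.0311  0.016 ]
```

View pics/topclip.png

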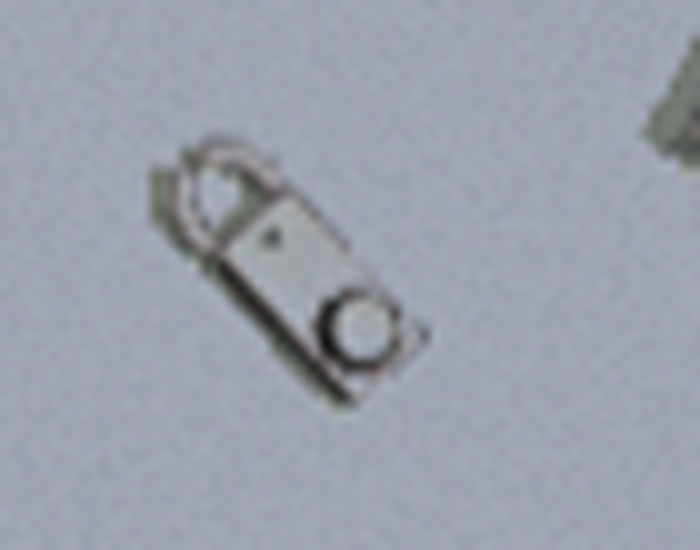

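View pics/scclip.png

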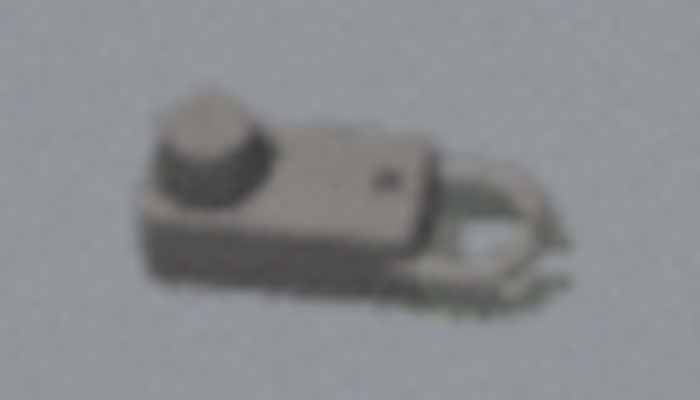

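```bash
python3 -m jog '[{"fingers":1,"slide":[-1.3,-1.4,0],"delta_rot":[0,0,0]},{"fingers":1,"slide":[-2.7,-2.9,0],"delta_rot":[0,0,0]},{"fingers":1,"slide":[-2.7,-2.9,0],"delta_rot":[0,0,0]},{"fingers":1,"slide":[-2.7,-2.9,0],"delta_rot":[0,0,0]},{"fingers":1,"slide":[-2.7,-2.9,0],"delta_rot":[0,0,0]},{"fingers":1,"slide":[-2.7,-2.9,0],"delta_rot":[0,0,0]},{"fingers":1,"slide":[-2.7,-2.9,0],"delta_rot":[0,0,0]},{"fingers":1,"slide":[-2.7,-2.9,0],"delta_rot":[0,0,0]},{"fingers":1,"slide":[-2.7,-2.9,0],"delta_rot":[0,0,0]},{"fingers":1,"slide":[-2.7,-2.9,0],"delta_rot":[0,0,0]},{"fingers":1,"slide":[-2.7,-2.9,0],"delta_rot":[0,0,0]},{"fingers":1,"slide":[-2.7,-2.9,0],"delta_rot":[0,0,0]},{"fingers":1,"slide":[-2.7,-2.9,0],"delta_rot":[0,0,0]},{"fingers":1,"slide":[-2.7,-2.9,0],"delta_rot":[0,0,0]},{"fingers":1,"slide":[-2.7,-2.9,0],"delta_rot":[0,0,0]},{"fingers":1,"slide":[-2.7,-2.9,0],"delta_rot":[0,0,0]},{"fingers":1,"slide":[-2.7,-2.9,0],"delta_rot":[0,0,0]},{"fingers":1,"slide":[-2.7,-2.9,0],"delta_rot":[0,0,0]},{"fingers":1,"slide":[-2.7,-2.9,0],"delta_rot":[0,0,0]},{"fingers":1,"slide":[-1.4,-1.5,0],"delta_rot":[0,0,0]}]' 10
python3 -m jog '[{"fingers":1,"slide":[0,0,0],"delta_rot":[0,0,3.4]},{"fingers":1,"slide":[0,0,0],"delta_rot":[0,0,7]},{"fingers":1,"slide":[0,0,0],"delta_rot":[0,0,7]},{"fingers":1,"slide":[0,0,0],"delta_rot":[0,0,7]},{"fingers":1,"slide":[0,0,0],"delta_rot":[0,0,7]},{"fingers":1,"slide":[0,0,0],"delta_rot":[0,0,7]},{"fingers":1,"slide":[0,0,0],"delta_rot":[0,0,7]},{"fingers":1,"slide":[0,0,0],"delta_rot":[0,0,7]},{"fingers":1,"slide":[0,0,0],"delta_rot":[0,0,7]},{"fingers":1,"slide":[0,0,0],"delta_rot":[0,0,7]},{"fingers":1,"slide":[0,0,0],"delta_rot":[0,0,7]},{"fingers":1,"slide":[0,0,0],"delta_rot":[0,0,7]},{"fingers":1,"slide":[0,0,0],"delta_rot":[0,0,7]},{"fingers":1,"slide":[0,0,0],"delta_rot":[0,0,7]},{"fingers":1,"slide":[0,0,0],"delta_rot":[0,0,7]},{"fingers":1,"slide":[0,0,0],"delta_rot":[0,0,7]},{"fingers":1,"slide":[0,0,0],"delta_rot":[0,0,7]},{"fingers":1,"slide":[0,0,0],"delta_rot":[0,0,7]},{"fingers":1,"slide":[0,0,0],"delta_rot":[0,0,0]}]'
cat >> h.py <<'E'
from scipy.spatial.transform import Rotation as Ro
def wrist(name):
    from station import state,snapshot
    import cv2
    s=state();p=snapshot('wrist')
    M=np.eye(4);M[:3,:3]=Ro.from_rotvec(s['ee_rot']).as_matrix();M[:3,3]=s['position']
    q={k:v for k,v in p.items()};q['V']=np.linalg.inv(M@np.array(p['mount']));q['s']=s
    cv2.imwrite(f'pics/{name}.png',p['image'][:,:,::-1]);pickle.dump(q,open(name+'.pkl','wb'))
    return q,p
def yaw():
    from station import state
    R=Ro.from_rotvec(state()['ee_rot']).as_matrix();return R
def totool(dx,dy,dz):
    return (yaw().T@np.array([dx,dy,dz])*100).round(2)
E
python3 - <<'E'
from h import *
from station import models
q,p=wrist('w1');s=q['s'];print(s['time'],s['position'],s['joint_pos'],s['force'],s['opening']);R=yaw();print(R.round(3),np.degrees(np.arctan2(R[1,1],R[0,1])))
print(p['mount'],p['fx'],p['fy'])
for t in ['clip','clip_button']:print(t,models.recognise(t,p)[:3])
E
```

```text
time: 2.87
position: [0.5233, -0.0293, 0.2057]
ee_rot: [0.38, 3.117, -0.001]
force: [-0.2, -0.2, 0.2]
opening: 0.004
time: 4.45
position: [0.5219, -0.0257, 0.2056]
ee_rot: [2.915, 1.17, 0.0]
force: [0.5, -0.0, 0.4]
opening: 0.006
4.45 [ 0.52187846 -0.02566521  0.20558815] [-2.66358501e-01 -5.66421978e-02  1.88144025e+00  3.23095472e-05
  1.31650548e+00  5.40869047e-01] [ 0.52223633 -0.00638808  0.44968012] 0.005639447441545138
[[ 0.719  0.695  0.   ]
 [ 0.695 -0.719 -0.   ]
 [ 0.     0.    -1.   ]] -45.99382045381894
[[-1.34382940e-03  9.58835774e-01  2.83958013e-01  8.25362036e-02]
 [ 9.99999097e-01  1.28080743e-03  4.07610263e-04 -1.76377011e-05]
 [ 2.71357684e-05  2.83958304e-01 -9.58836629e-01 -1.79373213e-01]
 [ 0.00000000e+00  0.00000000e+00  0.00000000e+00  1.00000000e+00]] 280.7899844776181 280.7899844776181
clip [{'box': [327.3, 135.9, 362.6, 208.5], 'p': 0.93}]
clip_button [{'box': [337.2, 191.0, 352.7, 209.2], 'p': 0.65}]
```

View pics/w1.png

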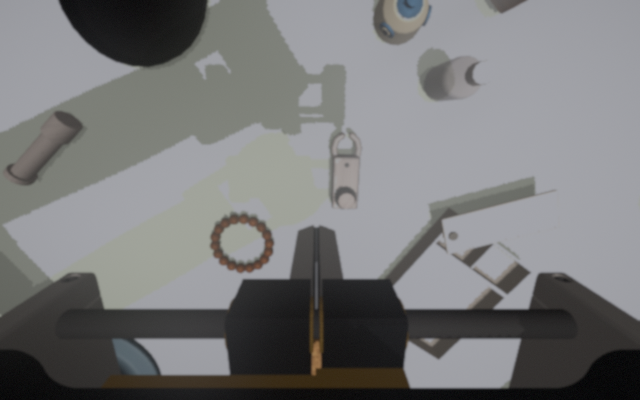

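```bash
python3 - <<'E'
import cv2,pickle
a=cv2.imread('pics/w1.png')[115:225,300:400];cv2.imwrite('pics/w1c.png',cv2.resize(a,None,fx=5,fy=5,interpolation=cv2.INTER_CUBIC))
E
```

```text
(no output)
```

View pics/w1c.png

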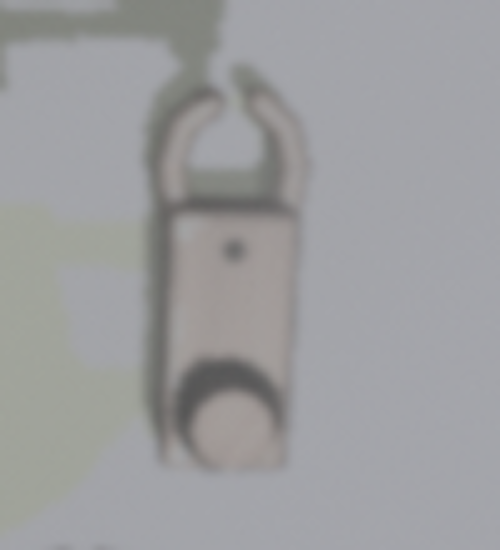

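```bash
python3 - <<'E'
from h import *
q=pickle.load(open('w1.pkl','rb'));W=lambda u,v,z:at(q,300+u/5,115+v/5,z)
b=W(233,430,.047);print('button',b)
A=W(175,213,.03);B=W(297,213,.03);C=W(287,465,.03);D=W(164,465,.03)
print(A,B,C,D,np.linalg.norm(A-B),np.linalg.norm(B-C))
for P,Q in((D,A),(C,B)):d=P-Q;print(np.degrees(np.arctan2(-d[1],-d[0])))
d=(A-B);print('y dir',np.degrees(np.arctan2(d[1],d[0]))-90)
c=(A+B+C+D)/4; print('center',c)
for y in(45,46,47,48,49,50):
  u=np.array([np.cos(np.radians(y)),np.sin(np.radians(y)),0]);print(y,'origin from housing',c+.015*u,'from button',b+.033*u)
print(R:=yaw())
print(totool(*(b-q['s']['position'])))
E
```

```text
button [ 0.5312 -0.07    0.047 ]
[ 0.559  -0.0234  0.03  ] [ 0.5803 -0.0458  0.03  ] [ 0.5318 -0.0925  0.03  ] [ 0.5091 -0.0688  0.03  ] 0.030910354252256626 0.06732859719316896
42.29654104576863
43.91680550468603
y dir 43.5580766283187
center [ 0.54505  -0.057625  0.03    ]
45 origin from housing [ 0.5556566 -0.0470184  0.03     ] from button [ 0.55453452 -0.04666548  0.047     ]
46 origin from housing [ 0.55546988 -0.0468349   0.03      ] from button [ 0.55412373 -0.04626179  0.047     ]
47 origin from housing [ 0.55527998 -0.04665469  0.03      ] from button [ 0.55370595 -0.04586533  0.047     ]
48 origin from housing [ 0.55508696 -0.04647783  0.03      ] from button [ 0.55328131 -0.04547622  0.047     ]
49 origin from housing [ 0.55489089 -0.04630436  0.03      ] from button [ 0.55284995 -0.04509458  0.047     ]
50 origin from housing [ 0.55469181 -0.04613433  0.03      ] from button [ 0.55241199 -0.04472053  0.047     ]
[[ 7.19144033e-01  6.94861025e-01  1.26362140e-04]
 [ 6.94861033e-01 -7.19144035e-01 -3.64474981e-05]
 [ 6.55466331e-05  1.14015128e-04 -9.99999991e-01]]
[-2.41  3.83 15.86]
```

```bash
python3 -m jog '[{"fingers":1,"slide":[-0.6,0.9,1.0],"delta_rot":[0,0,0.35]},{"fingers":1,"slide":[-0.6,1.0,3],"delta_rot":[0,0,0.35]},{"fingers":1,"slide":[-0.6,1.0,3],"delta_rot":[0,0,0]},{"fingers":1,"slide":[-0.6,0.93,3],"delta_rot":[0,0,0]},{"fingers":1,"slide":[0,0,2.0],"delta_rot":[0,0,0]},{"fingers":1,"slide":[0,0,1.0],"delta_rot":[0,0,0]},{"fingers":1,"slide":[0,0,0],"delta_rot":[0,0,0]},{"fingers":1,"slide":[0,0,0],"delta_rot":[0,0,0]},{"fingers":1,"slide":[0,0,0],"delta_rot":[0,0,0]}]'
python3 - <<'E'
from h import *
import cv2
q,p=wrist('w2');s=q['s'];print(s['position'],s['force']);print(totool(*(np.array([.5317,-.0702,.047])-s['position'])))
p=__import__('station').snapshot('scene');cv2.imwrite('pics/s2.png',cv2.resize(p['image'][180:280,240:370,::-1],None,fx=6,fy=6,interpolation=cv2.INTER_CUBIC))
E
```

```text
time: 5.35
position: [0.5319, -0.0703, 0.077]
ee_rot: [2.919, 1.156, 0.003]
force: [0.1, -0.1, -0.2]
opening: 0.007
[ 0.53188992 -0.0703139   0.07695172] [ 0.05422075 -0.08300412 -0.24022338]
[-0.01 -0.03  3.  ]
```

View pics/w2.png

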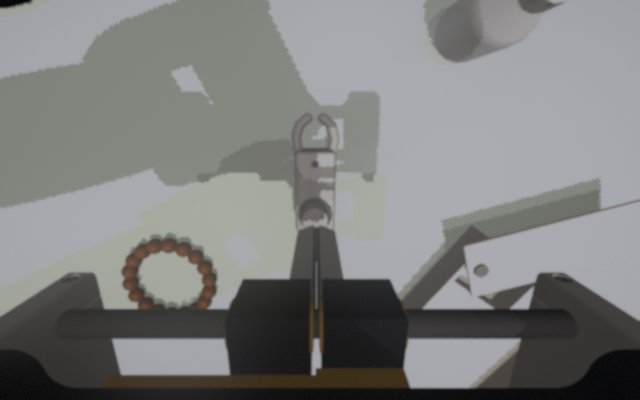

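View pics/s2.png

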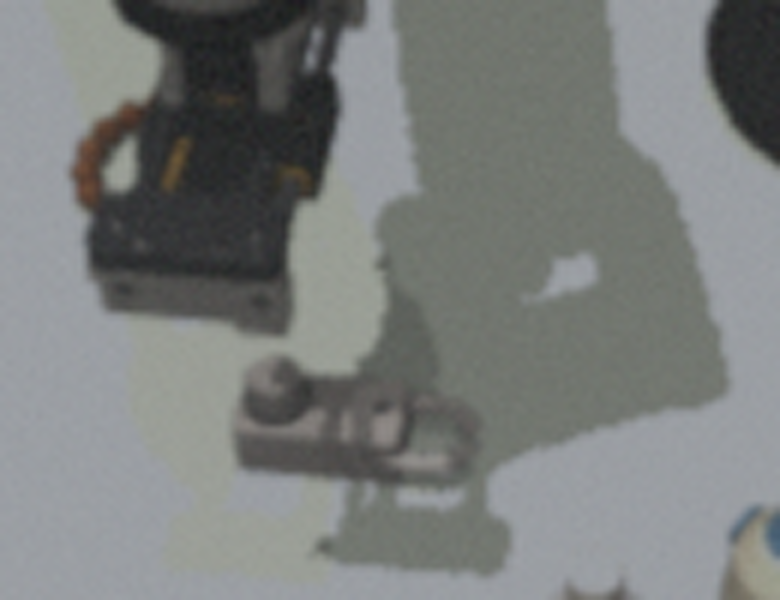

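```bash
python3 - <<'E'
from h import *
import pickle
t=pickle.load(open('scene.pkl','rb'))
def pr(p,X):
    V=np.array(p['view']) if 'view' in p else p['V']
    c=V[:3,:3]@X+V[:3,3];return p['cx']+p['fx']*c[0]/-c[2],p['cy']-p['fy']*c[1]/-c[2]
X=np.array([.5319,-.0703,.077])
for dz in(0,.0188,.097,.12):
  u,v=pr(t,X+[0,0,dz]);print(dz,u,v,(u-240)*6,(v-180)*6)
for X in([.5319,-.0703,.047],[.5319,-.0703,.03],[.555,-.047,.03]):
  u,v=pr(t,np.array(X));print(u,v,(u-240)*6,(v-180)*6)
w=pickle.load(open('w2.pkl','rb'))
for X in([.5319,-.0703,.077],[.5319,-.0703,.047],[.555,-.047,.03]):print(pr(w,np.array(X)))
E
```

```text
0 283.72414700451316 233.9848985819272 262.34488202707894 323.90939149156327
0.0188 283.0121594519168 228.84318942948593 258.07295671150064 293.0591365769156
0.097 279.84019794536096 205.93646381332204 239.04118767216573 155.6187828799322
0.12 278.8369361627633 198.69128056388817 233.02161697657993 112.14768338332902
284.82314598294994 241.92146023296402 268.93887589769963 371.52876139778414
285.42652005835316 246.27880327152306 272.559120350119 397.67281962913836
298.5713572549973 247.05378575956055 351.4281435299837 402.3227145573633
(np.float64(316.16872550562135), np.float64(236.70923140234336))
(np.float64(316.0554604488944), np.float64(220.87981876845566))
(np.float64(314.52178531835864), np.float64(176.09352607090239))
```

```bash
python3 - <<'E'
import cv2
from station import snapshot
p=snapshot('scene');cv2.imwrite('pics/s3.png',cv2.resize(p['image'][60:270,190:450,::-1],None,fx=3,fy=2.8,interpolation=cv2.INTER_CUBIC))
p=snapshot('top');cv2.imwrite('pics/t3.png',cv2.resize(p['image'][130:270,270:450,::-1],None,fx=4,fy=4,interpolation=cv2.INTER_CUBIC))
E
```

```text
(no output)
```

View pics/s3.png

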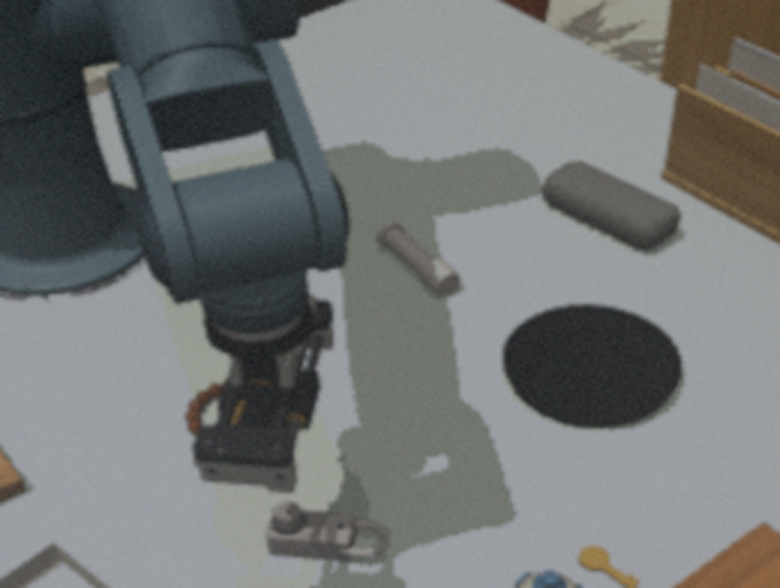

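View pics/t3.png

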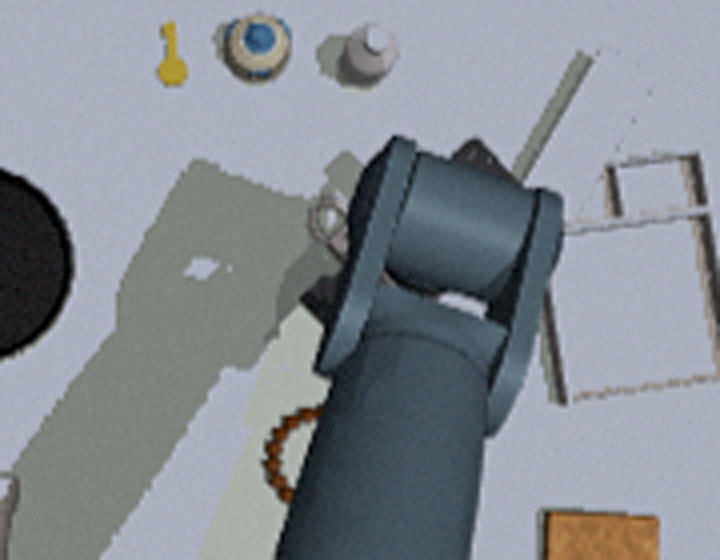

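```bash
python3 -m jog '[{"fingers":1,"slide":[0,0,0.8],"delta_rot":[0,0,0]},{"fingers":1,"slide":[0,0,1.0],"delta_rot":[0,0,0]},{"fingers":1,"slide":[0,0,0.6],"delta_rot":[0,0,0]},{"fingers":1,"slide":[0,0,0.2],"delta_rot":[0,0,0]},{"fingers":1,"slide":[0,0,0],"delta_rot":[0,0,0]},{"fingers":1,"slide":[0,0,0],"delta_rot":[0,0,0]},{"fingers":1,"slide":[0,0,0],"delta_rot":[0,0,0]}]'
python3 -c "
from station import state;s=state();print(s['position'],s['force'])"
```

```text
time: 6.13
position: [0.5309, -0.07, 0.0496]
ee_rot: [2.921, 1.155, 0.0]
force: [-0.7, 0.1, -0.8]
opening: 0.006
[ 0.53092498 -0.07004138  0.04960403] [-0.68600309  0.08998245 -0.79912653]
```

```bash
python3 -m jog '[{"fingers":1,"slide":[0,0,0.05],"delta_rot":[0,0,0]},{"fingers":1,"slide":[0,0,0.05],"delta_rot":[0,0,0]},{"fingers":1,"slide":[0,0,0.05],"delta_rot":[0,0,0]},{"fingers":1,"slide":[0,0,0.05],"delta_rot":[0,0,0]},{"fingers":1,"slide":[0,0,0],"delta_rot":[0,0,0]}]'; python3 -c "
from station import state;s=state();print(s['position'],s['force'])"
```

```text
time: 6.55
position: [0.5307, -0.07, 0.0474]
ee_rot: [-2.921, -1.155, 0.0]
force: [-0.7, 0.4, -0.3]
opening: 0.004
[ 0.53068546 -0.06998244  0.04740418] [-0.65579841  0.4028411  -0.26192123]
```

```bash
for i in 1; do python3 -m jog '[{"fingers":1,"slide":[0,0,0.05],"delta_rot":[0,0,0]},{"fingers":1,"slide":[0,0,0.05],"delta_rot":[0,0,0]},{"fingers":1,"slide":[0,0,0],"delta_rot":[0,0,0]}]'; python3 -m jog '[{"fingers":1,"slide":[0,0,0],"delta_rot":[0,0,0]}]'; done
```

```text
time: 6.8
position: [0.5308, -0.07, 0.0469]
ee_rot: [-2.921, -1.156, 0.0]
force: [-2.4, -0.8, 4.2]
opening: 0.005
time: 6.88
position: [0.5308, -0.07, 0.0468]
ee_rot: [2.921, 1.156, -0.0]
force: [-1.9, -0.1, 5.0]
opening: 0.009
```

```bash
python3 -m jog '[{"fingers":1,"slide":[0,0,0.05],"delta_rot":[0,0,0]},{"fingers":1,"slide":[0,0,0],"delta_rot":[0,0,0]}]';  python3 -m jog '[{"fingers":1,"slide":[0,0,0],"delta_rot":[0,0,0]}]'
```

```text
time: 7.05
position: [0.5308, -0.07, 0.0465]
ee_rot: [-2.921, -1.156, 0.0]
force: [-3.1, 0.4, 6.9]
opening: 0.005
time: 7.13
position: [0.5309, -0.07, 0.0466]
ee_rot: [2.921, 1.156, -0.0]
force: [-3.3, 0.7, 7.1]
opening: 0.005
```

```bash
python3 -m jog '[{"fingers":1,"slide":[0,0,0.03],"delta_rot":[0,0,0]},{"fingers":1,"slide":[0,0,0],"delta_rot":[0,0,0]}]';  python3 -m jog '[{"fingers":1,"slide":[0,0,0],"delta_rot":[0,0,0]}]'
```

```text
time: 7.3
position: [0.5308, -0.0701, 0.0464]
ee_rot: [-2.921, -1.156, 0.0]
force: [-4.3, -0.2, 8.5]
opening: 0.009
time: 7.38
position: [0.5308, -0.0701, 0.0464]
ee_rot: [-2.921, -1.156, 0.0]
force: [-3.7, 0.1, 8.0]
opening: 0.003
```

```bash
python3 -m jog '[{"fingers":1,"slide":[0,0,0.03],"delta_rot":[0,0,0]},{"fingers":1,"slide":[0,0,0],"delta_rot":[0,0,0]}]';  python3 -m jog '[{"fingers":1,"slide":[0,0,0],"delta_rot":[0,0,0]}]'
```

```text
time: 7.55
position: [0.5309, -0.0701, 0.0462]
ee_rot: [-2.921, -1.156, 0.0]
force: [-4.0, 0.6, 9.4]
opening: 0.005
time: 7.63
position: [0.5309, -0.0701, 0.0463]
ee_rot: [2.921, 1.156, -0.0]
force: [-3.6, 1.3, 10.3]
opening: 0.005
```

```bash
python3 -m jog '[{"fingers":1,"slide":[-0.04,-0.04,0],"delta_rot":[0,0,0]},{"fingers":1,"slide":[0,0,0],"delta_rot":[0,0,0]}]';  python3 -m jog '[{"fingers":1,"slide":[0,0,0],"delta_rot":[0,0,0]}]'; python3 -c "
from station import state;s=state();print(s['position'],s['force'],s['torque'],s['joint_pos'])"
```

```text
time: 7.8
position: [0.5308, -0.07, 0.0464]
ee_rot: [2.921, 1.155, 0.002]
force: [-2.1, 1.6, 8.4]
opening: 0.002
time: 7.88
position: [0.5308, -0.07, 0.0464]
ee_rot: [2.921, 1.155, 0.002]
force: [-2.7, 1.3, 6.9]
opening: 0.004
[ 0.53081383 -0.07004786  0.04639371] [-2.70298975  1.32602519  6.87352451] [ 0.19862086  0.58749523 -0.00327878] [-3.43209744e-01  1.85680651e-01  1.94831722e+00  2.63137606e-04
  1.00644585e+00  4.74137561e-01]
```

```bash
python3 -m jog '[{"fingers":1,"slide":[-0.02,-0.01,0.03],"delta_rot":[0,0,0]},{"fingers":1,"slide":[0,0,0],"delta_rot":[0,0,0]}]';  python3 -m jog '[{"fingers":1,"slide":[0,0,0],"delta_rot":[0,0,0]}]'
```

```text
time: 8.05
position: [0.5308, -0.07, 0.0462]
ee_rot: [2.921, 1.155, 0.002]
force: [-1.6, 1.4, 9.5]
opening: 0.002
time: 8.13
position: [0.5308, -0.0701, 0.0463]
ee_rot: [2.921, 1.155, 0.002]
force: [-3.0, 1.7, 7.6]
opening: 0.005
```

```bash
python3 -m jog '[{"fingers":1,"slide":[-0.02,-0.01,0.03],"delta_rot":[0,0,0]},{"fingers":1,"slide":[0,0,0],"delta_rot":[0,0,0]}]';  python3 -m jog '[{"fingers":1,"slide":[0,0,0],"delta_rot":[0,0,0]}]'; python3 -c "
from station import state;s=state();print(s['position'],s['force'],s['torque'],s['tau'])"
```

```text
time: 8.3
position: [0.5308, -0.0701, 0.0462]
ee_rot: [2.921, 1.155, 0.003]
force: [-2.2, 2.1, 9.4]
opening: 0.006
time: 8.38
position: [0.5308, -0.0701, 0.0462]
ee_rot: [2.921, 1.155, 0.003]
force: [-2.2, 2.7, 10.0]
opening: 0.006
[ 0.53079802 -0.07009126  0.04615198] [-2.15965615  2.72706278 10.0048615 ] [0.2643467  0.55565571 0.00184359] [-9.37761292e-01 -2.94251418e+01 -2.36333585e+01 -2.10244255e-01
 -8.02438036e-01  6.63508017e-04]
```

```bash
python3 -m jog '[{"fingers":1,"slide":[0,0.02,0.04],"delta_rot":[0,0,0]},{"fingers":1,"slide":[0,0,0],"delta_rot":[0,0,0]}]';  python3 -m jog '[{"fingers":1,"slide":[0,0,0],"delta_rot":[0,0,0]}]'
```

```text
time: 8.55
position: [0.5308, -0.0701, 0.0459]
ee_rot: [2.921, 1.155, 0.002]
force: [-3.5, 2.9, 10.4]
opening: 0.003
time: 8.63
position: [0.5309, -0.0701, 0.0459]
ee_rot: [2.921, 1.155, 0.002]
force: [-1.8, 3.3, 11.7]
opening: 0.008
```

```bash
python3 -m jog '[{"fingers":1,"slide":[0,0.02,0.03],"delta_rot":[0,0,0]},{"fingers":1,"slide":[0,0,0],"delta_rot":[0,0,0]}]';  python3 -m jog '[{"fingers":1,"slide":[0,0,0],"delta_rot":[0,0,0]}]'
```

```text
time: 8.8
position: [0.5309, -0.0702, 0.0457]
ee_rot: [2.921, 1.155, 0.002]
force: [-3.5, 3.6, 12.4]
opening: 0.005
time: 8.88
position: [0.5309, -0.0702, 0.0457]
ee_rot: [2.921, 1.155, 0.002]
force: [-4.2, 2.6, 12.4]
opening: 0.007
```

```bash
python3 -m jog '[{"fingers":1,"slide":[-0.02,0.02,0.03],"delta_rot":[0,0,0]},{"fingers":1,"slide":[0,0,0],"delta_rot":[0,0,0]}]';  python3 -m jog '[{"fingers":1,"slide":[0,0,0],"delta_rot":[0,0,0]}]'
```

```text
time: 9.05
position: [0.531, -0.0704, 0.0456]
ee_rot: [-2.921, -1.155, -0.003]
force: [-4.9, 3.5, 12.6]
opening: 0.001
time: 9.13
position: [0.531, -0.0704, 0.0456]
ee_rot: [-2.921, -1.155, -0.003]
force: [-4.1, 3.6, 13.9]
opening: 0.006
```

```bash
python3 -m jog '[{"fingers":1,"slide":[0,0,0.02],"delta_rot":[0,0,0]},{"fingers":1,"slide":[0,0,0],"delta_rot":[0,0,0]}]';  python3 -m jog '[{"fingers":1,"slide":[0,0,0],"delta_rot":[0,0,0]}]'; python3 -m jog '[{"fingers":1,"slide":[0,0,0],"delta_rot":[0,0,0]}]'
```

```text
time: 9.3
position: [0.531, -0.0704, 0.0455]
ee_rot: [-2.921, -1.155, -0.002]
force: [-4.9, 3.5, 13.8]
opening: 0.004
time: 9.38
position: [0.5311, -0.0704, 0.0455]
ee_rot: [2.921, 1.155, 0.003]
force: [-3.5, 3.3, 13.1]
opening: 0.006
time: 9.47
position: [0.531, -0.0704, 0.0455]
ee_rot: [-2.921, -1.155, -0.002]
force: [-4.1, 3.0, 13.7]
opening: 0.006
```

```bash
python3 -m jog '[{"fingers":1,"slide":[0,-0.04,0],"delta_rot":[0,0,0]},{"fingers":1,"slide":[0,-0.04,0],"delta_rot":[0,0,0]}]';  python3 -m jog '[{"fingers":1,"slide":[0,0,0],"delta_rot":[0,0,0]}]'; python3 -m jog '[{"fingers":1,"slide":[0,0,0],"delta_rot":[0,0,0]}]'
```

```text
time: 9.63
position: [0.5308, -0.0701, 0.0456]
ee_rot: [2.92, 1.155, 0.003]
force: [-2.9, 2.1, 13.6]
opening: 0.004
time: 9.72
position: [0.5308, -0.0701, 0.0456]
ee_rot: [2.92, 1.155, 0.003]
force: [-3.1, 2.6, 14.3]
opening: 0.002
time: 9.8
position: [0.5308, -0.0701, 0.0456]
ee_rot: [2.921, 1.155, 0.003]
force: [-3.8, 2.4, 13.6]
opening: 0.003
```

```bash
python3 -m jog '[{"fingers":1,"slide":[0,-0.05,0],"delta_rot":[0,0,0]},{"fingers":1,"slide":[0,-0.05,0],"delta_rot":[0,0,0]}]';  python3 -m jog '[{"fingers":1,"slide":[0,0,0],"delta_rot":[0,0,0]}]'; python3 -m jog '[{"fingers":1,"slide":[0,0,0],"delta_rot":[0,0,0]}]'
python3 - <<'E'
from h import *
import cv2
q,p=wrist('w3');cv2.imwrite('pics/w3c.png',cv2.resize(p['image'][80:280,220:420,::-1],None,fx=3,fy=3,interpolation=cv2.INTER_CUBIC))
p=__import__('station').snapshot('scene');cv2.imwrite('pics/s4.png',cv2.resize(p['image'][200:280,250:350,::-1],None,fx=7,fy=7,interpolation=cv2.INTER_CUBIC))
E
```

```text
time: 9.97
position: [0.5307, -0.07, 0.0458]
ee_rot: [2.919, 1.155, 0.005]
force: [-1.6, 0.2, 11.5]
opening: 0.006
time: 10.05
position: [0.5308, -0.07, 0.0458]
ee_rot: [2.919, 1.155, 0.005]
force: [-1.5, 1.2, 12.0]
opening: 0.005
time: 10.13
position: [0.5307, -0.07, 0.0458]
ee_rot: [2.919, 1.155, 0.005]
force: [-2.6, 0.5, 12.0]
opening: 0.007
```

View pics/w3c.png

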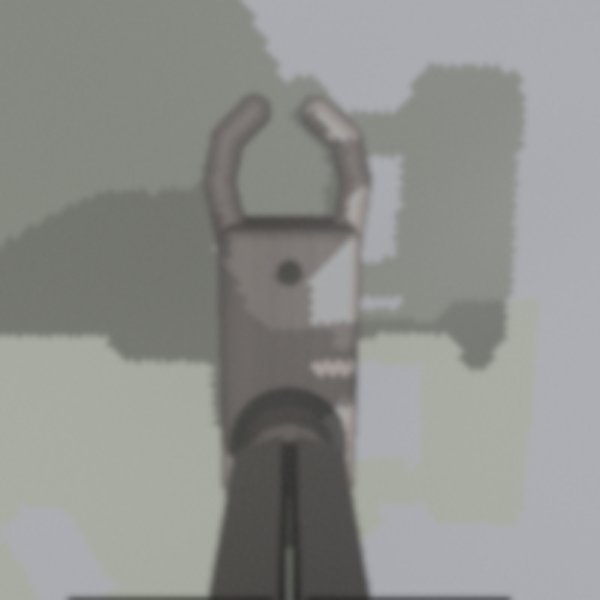

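View pics/s4.png

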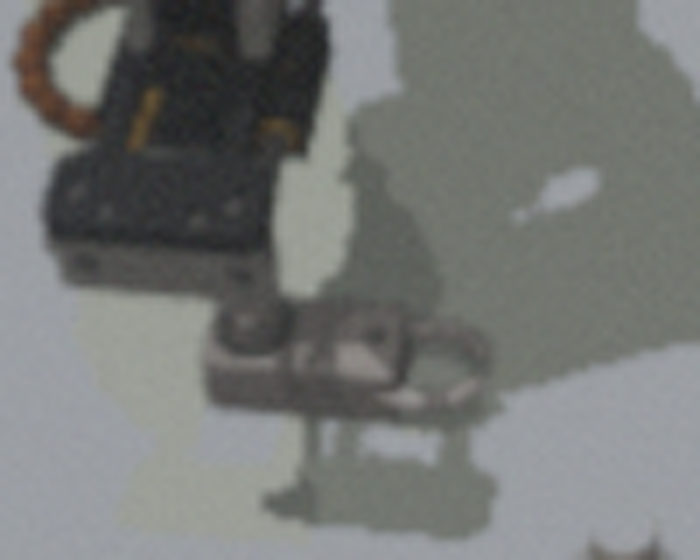

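```bash
python3 -m jog '[{"fingers":1,"slide":[0,-0.03,0.03],"delta_rot":[0,0,0]},{"fingers":1,"slide":[0,0,0],"delta_rot":[0,0,0]}]';  python3 -m jog '[{"fingers":1,"slide":[0,0,0],"delta_rot":[0,0,0]}]'; 
```

```text
time: 10.4
position: [0.5308, -0.07, 0.0457]
ee_rot: [2.918, 1.155, 0.005]
force: [-1.7, -0.1, 11.8]
opening: 0.003
time: 10.48
position: [0.5308, -0.07, 0.0457]
ee_rot: [2.918, 1.154, 0.005]
force: [-1.9, 0.8, 12.9]
opening: 0.008
```

```bash
python3 -m jog '[{"fingers":1,"slide":[0,-0.03,0.04],"delta_rot":[0,0,0]},{"fingers":1,"slide":[0,0,0],"delta_rot":[0,0,0]}]';  python3 -m jog '[{"fingers":1,"slide":[0,0,0],"delta_rot":[0,0,0]}]'; python3 -m jog '[{"fingers":1,"slide":[0,0,0],"delta_rot":[0,0,0]}]';
```

```text
time: 10.65
position: [0.5308, -0.07, 0.0455]
ee_rot: [2.918, 1.154, 0.006]
force: [-1.8, -0.3, 13.2]
opening: 0.006
time: 10.73
position: [0.5308, -0.07, 0.0455]
ee_rot: [2.918, 1.154, 0.006]
force: [-2.2, -0.8, 12.6]
opening: 0.006
time: 10.82
position: [0.5307, -0.07, 0.0455]
ee_rot: [2.918, 1.154, 0.006]
force: [-2.6, -0.3, 13.4]
opening: 0.006
```

```bash
for i in 1 2 ; do python3 -m jog '[{"fingers":1,"slide":[0,0,-0.1],"delta_rot":[0,0,0]},{"fingers":1,"slide":[0,0,0],"delta_rot":[0,0,0]}]'|egrep 'pos|force';  python3 -m jog '[{"fingers":1,"slide":[0,0,0],"delta_rot":[0,0,0]}]'|egrep 'pos|force'; done
```

```text
position: [0.5307, -0.07, 0.0461]
force: [-0.3, -0.6, 9.2]
position: [0.5307, -0.07, 0.0461]
force: [-0.8, -0.2, 9.8]
position: [0.5307, -0.07, 0.0466]
force: [0.7, -1.6, 6.4]
position: [0.5307, -0.07, 0.0466]
force: [1.4, -1.4, 5.7]
```

```bash
python3 -m jog '[{"fingers":1,"slide":[0,0,-1],"delta_rot":[0,0,0]},{"fingers":1,"slide":[0,0,-2],"delta_rot":[0,0,0]},{"fingers":-1,"slide":[0,0,-2],"delta_rot":[0,0,0]},{"fingers":-1,"slide":[0,0,-2],"delta_rot":[0,0,0]},{"fingers":-1,"slide":[0,0,-1],"delta_rot":[0,0,0]},{"fingers":-1,"slide":[1.4,0,0],"delta_rot":[0,0,0]},{"fingers":-1,"slide":[2,0,0],"delta_rot":[0,0,0]},{"fingers":-1,"slide":[0,0,0],"delta_rot":[0,0,0]},{"fingers":-1,"slide":[0,0,0],"delta_rot":[0,0,0]}]'
python3 - <<'E'
from h import *
import cv2
q,p=wrist('w4');s=q['s'];print(s['position'],yaw().round(4),s['force']);print(totool(*(np.array([.5555,-.047,.002])-s['position'])))
cv2.imwrite('pics/w4c.png',cv2.resize(p['image'][80:280,220:420,::-1],None,fx=3,fy=3,interpolation=cv2.INTER_CUBIC))
E
```

```text
time: 12.07
position: [0.5529, -0.0447, 0.1235]
ee_rot: [-2.919, -1.157, 0.003]
force: [-0.6, -0.4, 0.0]
opening: 0.466
[ 0.55288559 -0.04465129  0.12346091] [[ 7.288e-01  6.848e-01 -2.500e-03]
 [ 6.848e-01 -7.288e-01  5.000e-04]
 [-1.400e-03 -2.100e-03 -1.000e+00]] [-0.63833855 -0.41037747  0.01074037]
[ 0.05  0.38 12.15]
```

View pics/w4c.png

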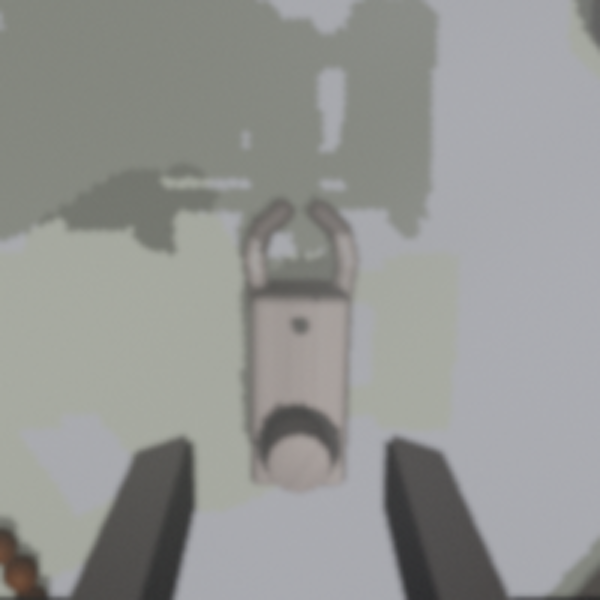

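```bash
python3 - <<'E'
from h import *
q=pickle.load(open('w4.pkl','rb'));W=lambda u,v,z:at(q,220+u/3,80+v/3,z)
b=W(298,462,.047);A=W(253,297,.03);B=W(351,297,.03);C=W(345,483,.03);D=W(252,483,.03)
print(b,A,B,C,D)
d=(A+B)/2-(C+D)/2;y=np.arctan2(d[1],d[0]);print(np.degrees(y))
u=d/np.linalg.norm(d);print(b+.033*u,(A+B)/2-.02*u,(A+B+C+D)/4+.015*u)
u=np.array([.73,.684,0]);print(b+.033*u,(A+B)/2-.02*u)
E
```

```text
[ 0.5314 -0.069   0.047 ] [ 0.5589 -0.0226  0.03  ] [ 0.5812 -0.0463  0.03  ] [ 0.5314 -0.0921  0.03  ] [ 0.5088 -0.0681  0.03  ]
42.424624404956035
[ 0.55575946 -0.04673755  0.047     ] [ 0.55528669 -0.04794239  0.03      ] [ 0.55614748 -0.0471557   0.03      ]
[ 0.55549  -0.046428  0.047   ] [ 0.55545 -0.04813  0.03   ]
```

```bash
python3 -m jog '[{"fingers":-1,"slide":[0.05,0.38,0.5],"delta_rot":[0,0,0]},{"fingers":-1,"slide":[0,0,1.5],"delta_rot":[0,0,0]},{"fingers":-1,"slide":[0,0,2],"delta_rot":[0,0,0]},{"fingers":-1,"slide":[0,0,2.5],"delta_rot":[0,0,0]},{"fingers":-1,"slide":[0,0,2.3],"delta_rot":[0,0,0]},{"fingers":-1,"slide":[0,0,1.5],"delta_rot":[0,0,0]},{"fingers":-1,"slide":[0,0,0.9],"delta_rot":[0,0,0]},{"fingers":-1,"slide":[0,0,0.4],"delta_rot":[0,0,0]},{"fingers":-1,"slide":[0,0,0],"delta_rot":[0,0,0]},{"fingers":-1,"slide":[0,0,0],"delta_rot":[0,0,0]},{"fingers":-1,"slide":[0,0,0],"delta_rot":[0,0,0]}]'; python3 - <<'E'
from h import *
s=__import__('station').state();print(totool(*(np.array([.5556,-.047,.0025])-s['position'])))
E
```

```text
time: 13.03
position: [0.5571, -0.0485, 0.0101]
ee_rot: [2.92, 1.155, 0.003]
force: [-0.5, -0.0, -0.1]
opening: 0.998
[-0.01 -0.21  0.76]
```

```bash
python3 -m jog '[{"fingers":-1,"slide":[0,-0.2,0.2],"delta_rot":[0,0,0]},{"fingers":-1,"slide":[0,0,0.3],"delta_rot":[0,0,0]},{"fingers":-1,"slide":[0,0,0.15],"delta_rot":[0,0,0]},{"fingers":-1,"slide":[0,0,0],"delta_rot":[0,0,0]},{"fingers":-1,"slide":[0,0,0],"delta_rot":[0,0,0]}]'; python3 - <<'E'
from h import *
s=__import__('station').state();print(totool(*(np.array([.5556,-.047,.0025])-s['position'])))
E
```

```text
time: 13.45
position: [0.5547, -0.0466, 0.0023]
ee_rot: [-2.921, -1.156, 0.0]
force: [0.6, 0.1, 0.2]
opening: 0.998
[ 0.04  0.09 -0.02]
```

```bash
python3 -m jog '[{"fingers":1,"slide":[0,0.05,0],"delta_rot":[0,0,0]},{"fingers":1,"slide":[0,0,0],"delta_rot":[0,0,0]},{"fingers":1,"slide":[0,0,0],"delta_rot":[0,0,0]},{"fingers":1,"slide":[0,0,0],"delta_rot":[0,0,0]},{"fingers":1,"slide":[0,0,0],"delta_rot":[0,0,0]},{"fingers":1,"slide":[0,0,0],"delta_rot":[0,0,0]},{"fingers":1,"slide":[0,0,0],"delta_rot":[0,0,0]},{"fingers":1,"slide":[0,0,0],"delta_rot":[0,0,0]},{"fingers":1,"slide":[0,0,0],"delta_rot":[0,0,0]},{"fingers":1,"slide":[0,0,0],"delta_rot":[0,0,0]}]' 30
```

```text
time: 14.28
position: [0.5551, -0.047, 0.0023]
ee_rot: [2.921, 1.155, 0.0]
force: [-0.3, -0.5, 0.6]
opening: 0.359
```

```bash
python3 -m jog '[{"fingers":1,"slide":[0,0,0],"delta_rot":[0,0,0]},{"fingers":1,"slide":[0,0,0],"delta_rot":[0,0,0]},{"fingers":1,"slide":[0,0,0],"delta_rot":[0,0,0]},{"fingers":1,"slide":[0,0,0],"delta_rot":[0,0,0]}]' 30
```

```text
time: 14.62
position: [0.5551, -0.047, 0.0024]
ee_rot: [2.921, 1.155, 0.0]
force: [0.7, 0.2, -0.9]
opening: 0.36
```

```bash
python3 -m jog '[{"fingers":1,"slide":[0,0,-0.3],"delta_rot":[0,0,0]},{"fingers":1,"slide":[0,0,-0.8],"delta_rot":[0,0,0]},{"fingers":1,"slide":[0,0,-1.5],"delta_rot":[0,0,0]},{"fingers":1,"slide":[0,0,-2],"delta_rot":[0,0,0]},{"fingers":1,"slide":[0,0,-2],"delta_rot":[0,0,0]},{"fingers":1,"slide":[0,0,-2],"delta_rot":[0,0,0]},{"fingers":1,"slide":[0,0,-2],"delta_rot":[0,0,0]},{"fingers":1,"slide":[0,0,-1],"delta_rot":[0,0,0]},{"fingers":1,"slide":[0,0,0],"delta_rot":[0,0,0]},{"fingers":1,"slide":[0,0,0],"delta_rot":[0,0,0]}]'
python3 - <<'E'
from h import *
import cv2
q,p=wrist('w5');s=q['s'];print(s['position'],s['force'],s['opening']);print(totool(*(np.array([.516,-.285,.115])-s['position'])))
E
```

```text
time: 15.45
position: [0.555, -0.047, 0.1183]
ee_rot: [2.921, 1.155, 0.0]
force: [-0.5, 0.8, -2.3]
opening: 0.362
[ 0.55498034 -0.04695288  0.11833157] [-0.47092979  0.80641977 -2.31686706] 0.3618072418611978
[-19.13  14.7    0.33]
```

View pics/w5.png

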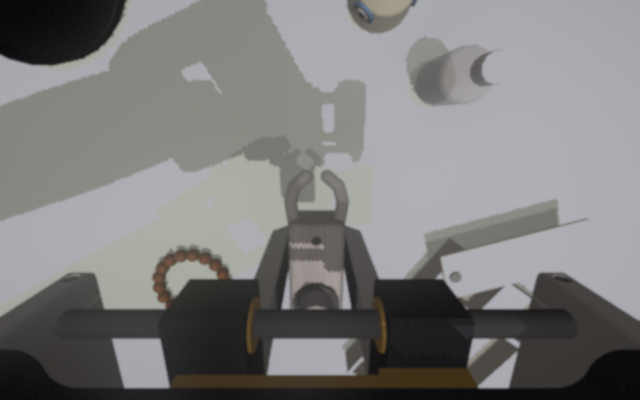

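```bash
python3 -m jog '[{"fingers":1,"slide":[-0.8,0.4,-0.5],"delta_rot":[0,0,0]},{"fingers":1,"slide":[-1.6,0.8,-1],"delta_rot":[0,0,0]},{"fingers":1,"slide":[-2.6,1.2,-1],"delta_rot":[0,0,0]},{"fingers":1,"slide":[-2.6,1.2,-1],"delta_rot":[0,0,0]},{"fingers":1,"slide":[-2.6,1.2,-1],"delta_rot":[0,0,0]},{"fingers":1,"slide":[-2.6,1.2,-1],"delta_rot":[0,0,0]},{"fingers":1,"slide":[-2.6,1.2,-1],"delta_rot":[0,0,0]},{"fingers":1,"slide":[-2.6,1.2,-0.5],"delta_rot":[0,0,0]},{"fingers":1,"slide":[-2.6,1.2,-0.5],"delta_rot":[0,0,0]},{"fingers":1,"slide":[-2.6,1.2,-0.5],"delta_rot":[0,0,0]},{"fingers":1,"slide":[-2.6,1.2,0],"delta_rot":[0,0,0]},{"fingers":1,"slide":[-2.6,1.2,0],"delta_rot":[0,0,0]},{"fingers":1,"slide":[-1.6,0.8,0],"delta_rot":[0,0,0]},{"fingers":1,"slide":[-0.8,0.4,0],"delta_rot":[0,0,0]},{"fingers":1,"slide":[0,0,0],"delta_rot":[0,0,0]},{"fingers":1,"slide":[0,0,0],"delta_rot":[0,0,0]}]'
python3 - <<'E'
from h import *
import cv2
q,p=wrist('w6');s=q['s'];print(s['position'],s['force'],s['opening'],s['joint_pos'])
E
```

```text
time: 16.83
position: [0.4285, -0.3622, 0.1975]
ee_rot: [-2.92, -1.154, 0.0]
force: [0.4, 0.3, -3.3]
opening: 0.36
[ 0.42854529 -0.36218031  0.19751056] [ 0.40136825  0.32760393 -3.28871635] 0.3602740437026533 [-9.03946840e-01  4.66856398e-02  1.79369445e+00  4.68158750e-04
  1.30322470e+00 -8.60048714e-02]
```

View pics/w6.png

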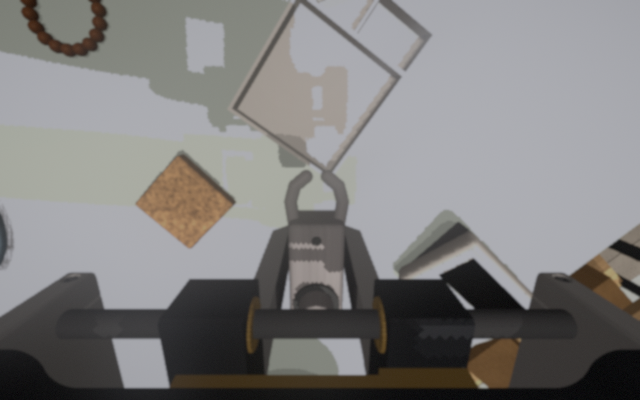

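```bash
python3 - <<'E'
import cv2
a=cv2.imread('pics/w6.png')[0:185,220:440];cv2.imwrite('pics/w6c.png',cv2.resize(a,None,fx=3.2,fy=3.2,interpolation=cv2.INTER_CUBIC))
E
```

```text
(no output)
```

View pics/w6c.png

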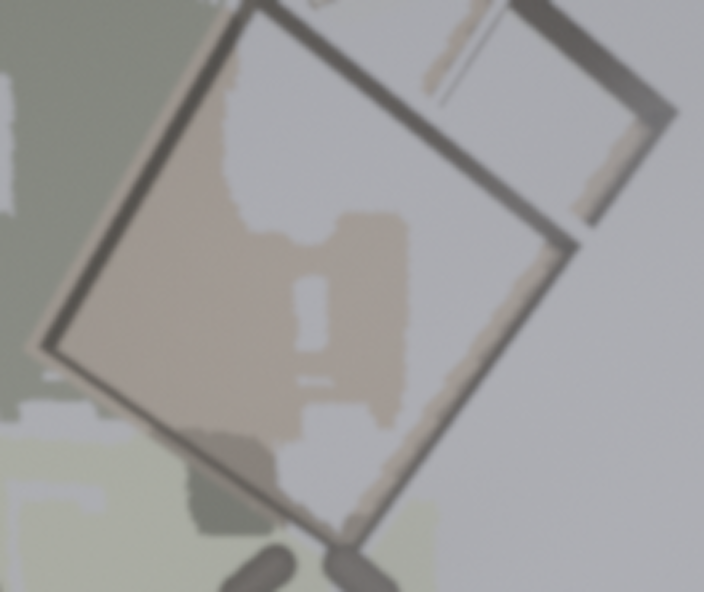

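```bash
python3 - <<'E'
from h import *
q=pickle.load(open('w6.pkl','rb'));W=lambda u,v,z:at(q,220+u/3.2,v/3.2,z)
for n,z,c in(('top outer',.03,[(30,347),(345,558),(582,240),(250,-8)]),('floor',.004,[(52,348),(342,530),(548,248),(262,12)])):
  P=[W(*k,z) for k in c];print(n,P,'diag centres',(P[0]+P[2])/2,(P[1]+P[3])/2,[np.linalg.norm(P[i]-P[i-1]).round(4) for i in range(4)])
s=q['s'];C=q['V'];print('cam',-C[:3,:3].T@C[:3,3])
E
```

```text
top outer [array([ 0.4226, -0.2272,  0.03  ]), array([ 0.4446, -0.3669,  0.03  ]), array([ 0.586 , -0.3487,  0.03  ]), array([ 0.5619, -0.2109,  0.03  ])] diag centres [ 0.5043  -0.28795  0.03   ] [ 0.50325 -0.2889   0.03   ] [np.float64(0.1403), np.float64(0.1414), np.float64(0.1426), np.float64(0.1399)]
floor [array([ 0.4233, -0.2279,  0.004 ]), array([ 0.4491, -0.3622,  0.004 ]), array([ 0.5824, -0.3444,  0.004 ]), array([ 0.5657, -0.2111,  0.004 ])] diag centres [ 0.50285 -0.28615  0.004  ] [ 0.5074  -0.28665  0.004  ] [np.float64(0.1434), np.float64(0.1368), np.float64(0.1345), np.float64(0.1343)]
cam [ 0.48893295 -0.30608008  0.37693499]
```

```bash
python3 -m jog '[{"fingers":1,"slide":[1,0,0],"delta_rot":[0,0,0]},{"fingers":1,"slide":[2,-0.1,0],"delta_rot":[0,0,0]},{"fingers":1,"slide":[2.5,-0.1,1],"delta_rot":[0,0,0]},{"fingers":1,"slide":[2.5,0,2],"delta_rot":[0,0,0]},{"fingers":1,"slide":[1.7,0,2.5],"delta_rot":[0,0,0]},{"fingers":1,"slide":[1,0,2.5],"delta_rot":[0,0,0]},{"fingers":1,"slide":[0,0,2.5],"delta_rot":[0,0,0]},{"fingers":1,"slide":[0,0,2],"delta_rot":[0,0,0]},{"fingers":1,"slide":[0,0,1],"delta_rot":[0,0,0]},{"fingers":1,"slide":[0,0,0],"delta_rot":[0,0,0]},{"fingers":1,"slide":[0,0,0],"delta_rot":[0,0,0]},{"fingers":1,"slide":[0,0,0],"delta_rot":[0,0,0]}]'
python3 - <<'E'
from h import *
import cv2
q,p=wrist('w7');s=q['s'];print(s['position'],s['force'],s['opening']);print(totool(*(np.array([.505,-.287,.0064])-s['position'])))
E
```

```text
time: 17.88
position: [0.5068, -0.2886, 0.0651]
ee_rot: [2.919, 1.155, 0.002]
force: [0.4, -0.5, -3.8]
opening: 0.358
[ 0.50681257 -0.28856628  0.06514233] [ 0.3541066  -0.49165925 -3.79642661] 0.3584225465069981
[-0.03 -0.26  5.87]
```

View pics/w7.png

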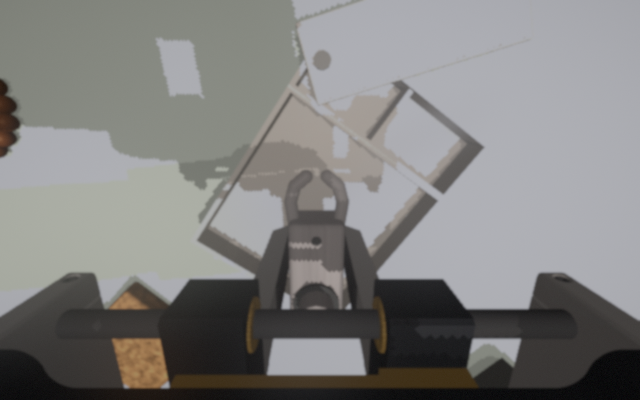

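```bash
python3 - <<'E'
from h import *
q=pickle.load(open('w7.pkl','rb'))
L=at(q,199,239,.03);T=at(q,292,88,.03);R=at(q,439,199,.03);print(L,T,R,(L+R)/2,np.linalg.norm(L-T),np.linalg.norm(T-R))
E
```

```text
[ 0.427  -0.2297  0.03  ] [ 0.5679 -0.2079  0.03  ] [ 0.5862 -0.3491  0.03  ] [ 0.5066 -0.2894  0.03  ] 0.14257647070958093 0.142380932712214
```

```bash
python3 -m jog '[{"fingers":1,"slide":[0,-0.1,0.8],"delta_rot":[0,0,0]},{"fingers":1,"slide":[0,0,1.5],"delta_rot":[0,0,0]},{"fingers":1,"slide":[0,0,1.3],"delta_rot":[0,0,0]},{"fingers":1,"slide":[0,0,0.8],"delta_rot":[0,0,0]},{"fingers":1,"slide":[0,0,0.4],"delta_rot":[0,0,0]},{"fingers":1,"slide":[0,0,0.2],"delta_rot":[0,0,0]},{"fingers":1,"slide":[0,0,0],"delta_rot":[0,0,0]},{"fingers":1,"slide":[0,0,0],"delta_rot":[0,0,0]}]'
```

```text
time: 18.6
position: [0.5053, -0.2877, 0.0138]
ee_rot: [2.921, 1.155, 0.001]
force: [-0.2, -0.0, -2.5]
opening: 0.357
```

```bash
python3 -m jog '[{"fingers":1,"slide":[0,0,0.2],"delta_rot":[0,0,0]},{"fingers":1,"slide":[0,0,0.2],"delta_rot":[0,0,0]},{"fingers":1,"slide":[0,0,0.1],"delta_rot":[0,0,0]},{"fingers":1,"slide":[0,0,0.1],"delta_rot":[0,0,0]},{"fingers":1,"slide":[0,0,0],"delta_rot":[0,0,0]},{"fingers":1,"slide":[0,0,0],"delta_rot":[0,0,0]}]'
```

```text
time: 19.1
position: [0.5049, -0.2873, 0.0073]
ee_rot: [-2.921, -1.155, 0.0]
force: [0.3, -0.6, -2.9]
opening: 0.36
```

```bash
python3 -m jog '[{"fingers":1,"slide":[0,0,0.05],"delta_rot":[0,0,0]},{"fingers":1,"slide":[0,0,0.05],"delta_rot":[0,0,0]},{"fingers":1,"slide":[0,0,0],"delta_rot":[0,0,0]},{"fingers":1,"slide":[0,0,0],"delta_rot":[0,0,0]}]'
```

```text
time: 19.43
position: [0.505, -0.2874, 0.0064]
ee_rot: [2.921, 1.155, 0.0]
force: [0.5, 0.1, -2.8]
opening: 0.359
```

```bash
python3 -m jog '[{"fingers":1,"slide":[0,0,0.05],"delta_rot":[0,0,0]},{"fingers":1,"slide":[0,0,0.05],"delta_rot":[0,0,0]},{"fingers":1,"slide":[0,0,0],"delta_rot":[0,0,0]},{"fingers":1,"slide":[0,0,0],"delta_rot":[0,0,0]}]'
```

```text
time: 19.77
position: [0.505, -0.2874, 0.0064]
ee_rot: [-2.921, -1.156, 0.001]
force: [-3.6, 1.9, 4.8]
opening: 0.357
```

```bash
python3 -m jog '[{"fingers":1,"slide":[0,0,-0.05],"delta_rot":[0,0,0]},{"fingers":0.2,"slide":[0,0,0],"delta_rot":[0,0,0]},{"fingers":0.1,"slide":[0,0,0],"delta_rot":[0,0,0]},{"fingers":0,"slide":[0,0,0],"delta_rot":[0,0,0]},{"fingers":-0.2,"slide":[0,0,0],"delta_rot":[0,0,0]},{"fingers":-0.2,"slide":[0,0,0],"delta_rot":[0,0,0]},{"fingers":-0.2,"slide":[0,0,0],"delta_rot":[0,0,0]},{"fingers":-0.2,"slide":[0,0,0],"delta_rot":[0,0,0]}]'
python3 - <<'E'
from h import *
q,p=wrist('w8')
E
```

```text
time: 20.43
position: [0.5049, -0.2873, 0.0058]
ee_rot: [-2.921, -1.156, 0.0]
force: [0.5, -0.6, 0.5]
opening: 0.601
```

View pics/w8.png

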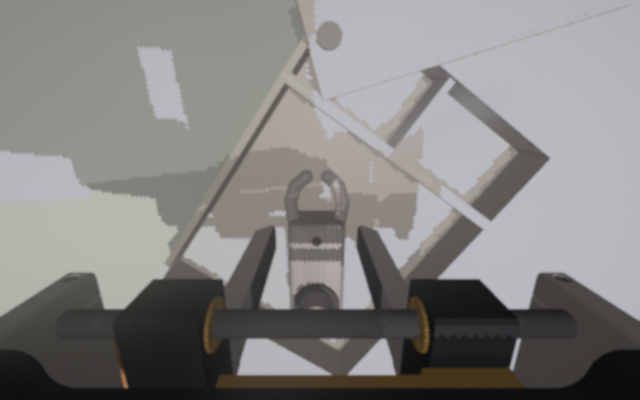

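Released, the clip stands inside the bay. Lift straight up and away for a check.

```bash
python3 -m jog '[{"fingers":-0.2,"slide":[0,0,-0.5],"delta_rot":[0,0,0]},{"fingers":-0.2,"slide":[0,0,-1],"delta_rot":[0,0,0]},{"fingers":-0.2,"slide":[0,0,-2],"delta_rot":[0,0,0]},{"fingers":-0.2,"slide":[0,0,-3],"delta_rot":[0,0,0]},{"fingers":-0.2,"slide":[0,0,-3],"delta_rot":[0,0,0]},{"fingers":-0.2,"slide":[0,0,-3],"delta_rot":[0,0,0]},{"fingers":-0.2,"slide":[-2,0,-3],"delta_rot":[0,0,0]},{"fingers":-0.2,"slide":[-3,0,-3],"delta_rot":[0,0,0]},{"fingers":-0.2,"slide":[-3,0,-2],"delta_rot":[0,0,0]},{"fingers":-0.2,"slide":[-3,0,0],"delta_rot":[0,0,0]},{"fingers":-0.2,"slide":[-1,0,0],"delta_rot":[0,0,0]},{"fingers":-0.2,"slide":[0,0,0],"delta_rot":[0,0,0]},{"fingers":-0.2,"slide":[0,0,0],"delta_rot":[0,0,0]}]'
python3 - <<'E'
from h import *
from station import snapshot,models
import cv2
q,p=wrist('w9')
for t in ['clip','clip_button']:print(t,models.recognise(t,p)[:2])
p=snapshot('scene');cv2.imwrite('pics/s9.png',cv2.resize(p['image'][80:370,130:530,::-1],None,fx=2,fy=2,interpolation=cv2.INTER_CUBIC))
E
```

```text
time: 21.57
position: [0.4177, -0.3685, 0.21]
ee_rot: [-2.921, -1.154, -0.001]
force: [-0.1, 0.0, -0.0]
opening: 0.601
clip [{'box': [298.7, 38.6, 334.5, 123.1], 'p': 0.56}, {'box': [307.5, 101.8, 326.8, 119.0], 'p': 0.48}]
clip_button [{'box': [308.0, 99.7, 323.4, 117.0], 'p': 0.58}]
```

View pics/w9.png

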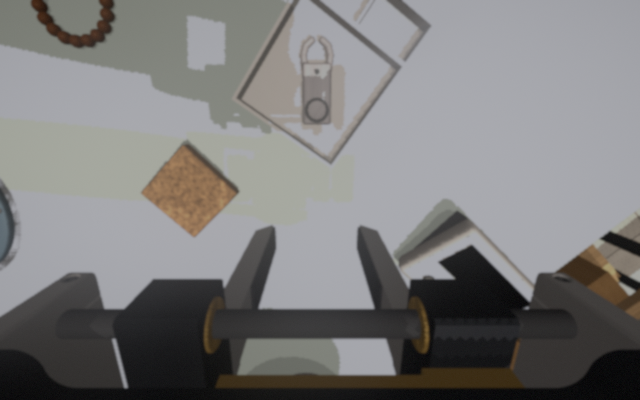

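View pics/s9.png

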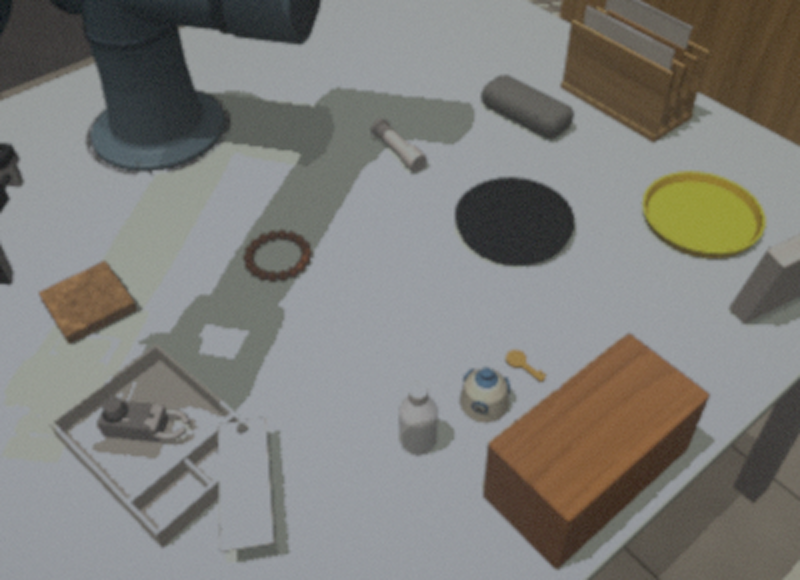

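The wrist view shows the clip upright with its centre at pixel (317,81), against a bay centre of about (317,80). In the scene view the button is up and the other things are where they were. Handing in.

```bash
python3 -c "
from station import env,state
print(state()['time'],state()['force'],abs(state()['qvel']).max() if hasattr(state()['qvel'],'max') else state()['qvel']);print(env.close_job())"
```

```text
21.7667 [-0.26010692  0.11864667  0.94346497] 0.004598885795644383
the job is handed in; nothing more can be done
None
```

The clip turned out to be too stiff, so I set it down upright in the middle of the organiser's big bay and handed the job in at 21.8 s.

- **Push test:** I pushed the button down in small steps to about 13–14 N (highest reading 14.3 N). It never clicked, and it sprang back along the same force curve when I let off.
- **Final check:** the clip is upright with the button up, within a few millimetres of the bay centre. The gripper is clear of everything, and the other things look unmoved.
- **Disagreements:**
  - The button moved only about 2 mm at 13 N, which is stiffer than the roughly 3 mm you described. It still fits only the stiff clip, since a good one gives way near 7 N.
  - There was up to about 6 N of sideways force during part of the push. I brought that down to about 2–3 N and pushed past 12 N again, with the same result.
  - The fixed cameras differed from each other by up to about 1 cm, so I used the wrist camera for the final positions.

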